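# Nest three enamelled coffee pans with their handles fanned

### The job

Coffee is over: put the three small enamelled pans away as one nest on the cork mat, the medium pan inside the large one that already stands there and the small pan inside the medium one, with the steel neck of each upper handle lying in the pouring lip of the pan just below, so that the handles fan out a quarter turn apart. The springy silicone studs round their feet hold them up, so push each pan firmly but without violence all the way down until it stands level on the floor of the one below (enamel chips when struck or forced). Leave the large pan on its mat and the stapler and magnifier where they lie.

Things in the scene. Friction and masses are not known exactly. Their poses are not given: they have to be found in the camera images.
- cork_mat: Round cork mat, diameter 124, 6 thick, fixed to the desk. Origin: centre of its underside on the desk top. The large pan stands on it.
- large_pan: Large pan, loose on the cork mat. White enamelled coffee pan, dark rim. Origin: centre of underside; z up; handle along +x, pouring lip at -y. Rim diameter 96 at height 50, foot 83, wall 2.5; inner floor 7 above the underside. About 0.4 kg.
- medium_pan: Medium pan, at one side. White enamelled coffee pan, dark rim. Origin: centre of underside; z up; handle along +x, pouring lip at -y. Rim diameter 87 at height 50, foot 74, wall 2.5; inner floor 7 above the underside. About 0.28 kg. Four springy silicone studs reach 5.6 beyond the foot and hold it 7-9 high in the pan below; 6-16 N of push over the middle seats it on that floor.
- small_pan: Small pan, at the other side. White enamelled coffee pan, dark rim. Origin: centre of underside; z up; handle along +x, pouring lip at -y. Rim diameter 78 at height 50, foot 65, wall 2.5; inner floor 7 above the underside. About 0.23 kg. Four springy silicone studs reach 5.6 beyond the foot and hold it 7-9 high in the pan below; 6-16 N of push over the middle seats it on that floor.
- large_pan_lip (a point): Point in the large pan's pouring lip, 49 from its axis, 48.8 above its underside: the medium pan's neck axis passes here once home (1.7 play each side). The lip is a rounded notch in the rim, 11.5 wide, 6 deep, sticking out 7, a quarter turn clockwise from the handle seen from above. A neck caught on the rim beside it leaves the pan cocked, its handle 5 high.
- medium_pan_lip (a point): Point in the medium pan's pouring lip, 44.5 from its axis, 48.8 above its underside: the small pan's neck axis passes here once home (1.7 play each side). The lip is a rounded notch in the rim, 11.5 wide, 6 deep, sticking out 7, a quarter turn clockwise from the handle seen from above. A neck caught on the rim beside it leaves the pan cocked, its handle 5 high.
- medium_pan_grip (a point): Point in the medium pan's wooden grip, on the level handle's axis, 80 from the bowl's axis, 41.3 above the underside: pinch from above. Grip round, diameter 16, from 66 to 138 from the bowl axis; inward of it the round steel neck, diameter 8; outward a ring to 154. The bowl outweighs the handle: it droops a little in the fingers, and a push on the handle tilts the pan instead of seating it.
- small_pan_grip (a point): Point in the small pan's wooden grip, on the level handle's axis, 80 from the bowl's axis, 41.3 above the underside: pinch from above. Grip round, diameter 16, from 66 to 138 from the bowl axis; inward of it the round steel neck, diameter 8; outward a ring to 154. The bowl outweighs the handle: it droops a little in the fingers, and a push on the handle tilts the pan instead of seating it.
- stapler: Bystander: black stapler, 36x132x47, lying behind the mat; origin at the centre of its underside. Leave it.
- magnifier: Bystander: brass-rimmed magnifier with a black grip, 81x172x13, lying behind the mat; origin at the centre of its underside. Leave it.
Mind the look-alikes: they are no part of the job. What is shaped like the cork_mat but purple or turquoise is not meant.

How it is judged:
By the outcome, as a careful person would: the job done as asked, in the order asked, and still so for the second after the job is handed in, with the robot touching nothing.
It also fails if it takes over 72 s, if anything falls off the work surface, if the arm or the gripper's body presses on something with over 40 N, if the wrist force passes 120 N, or if a joint passes its speed limit or range.

### The arm

A 6-joint arm with a two-finger parallel gripper is mounted at the origin on a cart in front of the work surface, level with it; the furniture and walls round the work are solid. World frame = base frame: x ahead of the robot, y to its left, z up, the work surface at z = 0. Lengths are in m, angles in rad, forces in N, time in s.
With the tool pointing down it reaches from about 0.35 to 1 m from the base axis. Payload 7.1 kg.
Tool frame: the origin (TCP) lies between the finger pads; the fingertips stand 22 mm ahead of it and the grasp point (between the pads) lies 3 mm ahead of it; z points along the fingers, y is the line along which they close (so a half turn about z gives the same grasp; the last joint's range is limited). The gripper opens to 85 mm and grips with 20 to 120 N. Pads are 22 mm wide; open, the fingers measure 114 mm over their backs; the gripper's body (76 mm by 85 mm) begins 54 mm behind the grasp point. The pads swing forward as they close: fully open they stand 13 mm farther back than shut.
Start: joints at [1.294, 0.423, 1.63, -0, 1.089, -0.019], TCP at [0.159, 0.604, 0.232] pointing down, gripper open.
Joint ranges: [-3, 3], [-0.9, 2.11], [0.09, 2.58], [-1.31, 4.45], [0.11, 2.69], [-2.54, 2.54]. Speed limits (rad/s): [2.39, 2.39, 3.01, 3.14, 3.14, 3.14].

### API

Orientations are given as a rotation vector (axis times angle).
In Python, from rig import manip gives the robot as it stands. The module is installed in compiled form; this text tells all that it offers. Calls block until the motion is done:
- manip.move_to(position, orientation): joint-space move of the TCP to a pose.
- manip.servo_line(position, orientation=None, rate=0.15): straight line of the TCP; orientation=None keeps the orientation; rate is the mean speed in m/s.
- manip.set_joints(angles): joint-space move.
- manip.command_gripper(opening, f_grip=None): finger opening in m; f_grip is the grip in N (None keeps the last); returns when the fingers have stopped.
- manip.hold(seconds).
- manip.solve_ik(position, orientation): joint angles nearest the present ones, or None.
- manip.camera(name): name is "side" or "top" or "wrist"; returns a dict with "image" (420x560x3 uint8, red, green, blue), "fx", "fy", "cx", "cy" (pixels), "cam_to_world" (4x4, takes a point from camera to world coordinates); the wrist camera has in their place "mount" (4x4, takes a point from camera to tool coordinates, whose origin is the TCP and whose axes are the flange's). Camera axes: x right, y down, z forward; pixel columns grow to the right and rows downward; lengths in m; the calibration is good to about 2 mm. A picture is of the moment at which its call begins: read the wrist's pose just before it. There is no depth.
A pose or a line that the arm cannot do raises manip.IKError and nothing moves.
- manip.sign_off(): hands the job in; it is judged then, once.
Readings, each from a call of its own:
- manip.get_time(): time.
- manip.get_joint_positions(): joint angles.
- manip.get_joint_vel(): joint speeds.
- manip.get_tau(): joint torques, N m.
- manip.get_position(): TCP position.
- manip.get_ee_rot(): TCP orientation.
- manip.get_contact_force(): force on the tool from outside, world axes, zero at the start.
- manip.get_torque(): the same for the moment, N m.
- manip.get_width(): finger opening in m.
- manip.get_grip_force(): force on a finger pad.
Only numpy, scipy, OpenCV 4.12 (cv2) and the standard library are available. Lean on these libraries where they do the work, as an engineer would, in place of code of your own. Each camera call takes 0.05 s, during which the arm holds its last target. There are 200 camera calls.

## Working session

There is one attempt and no reset: what is moved stays moved. The work goes in short steps, each a Python script; the robot and the scene stay as the last script left them, time stands still between calls to the robot, and variables do not carry over. Pictures are saved under pics/ and viewed, at most 10 in all, crops included, and the job is handed in when it is done.

```bash
mkdir -p pics; ls
python3 - <<'E'
from rig import manip
import cv2,numpy as np,pickle
d={}
for n in("top","side"):
    c=manip.camera(n);d[n]=c
    cv2.imwrite(f"pics/{n}0.png",cv2.resize(c["image"][:,:,::-1],(800,600),interpolation=cv2.INTER_CUBIC))
    print(n,c["fx"],c["fy"],c["cx"],c["cy"],np.round(c["cam_to_world"],4).tolist())
pickle.dump(d,open("c0.pkl","wb"))
print(manip.get_time(),manip.get_ee_rot())
w=manip.camera("wrist");print(w["fx"],w["cx"],w["cy"],w["mount"])
E
```

```text
pics
top 483.665741267978 483.665741267978 278.4944418474998 211.55529001872713 [[0.0213, -0.9919, 0.125, 0.384], [-0.9997, -0.0198, 0.0134, 0.0027], [-0.0108, -0.1252, -0.9921, 1.4742], [0.0, 0.0, 0.0, 1.0]]
side 476.73030293263355 476.73030293263355 278.2500773598533 205.63456030328882 [[-0.9974, -0.0367, 0.0626, 0.4675], [-0.0726, 0.5069, -0.859, 1.0493], [-0.0002, -0.8612, -0.5082, 0.683], [0.0, 0.0, 0.0, 1.0]]
0.1 [-4.03851258e-01 -3.11534147e+00  2.12378446e-03]
362.33851715128014 281.6835128033471 207.0778513401791 [[-9.49931665e-04 -9.62631176e-01 -2.70814174e-01  6.81703821e-02]
 [ 9.99999548e-01 -9.23308423e-04 -2.25711093e-04 -1.46420745e-03]
 [-3.27684734e-05 -2.70814266e-01  9.62631618e-01 -1.41763208e-01]
 [ 0.00000000e+00  0.00000000e+00  0.00000000e+00  1.00000000e+00]]
```

View pics/top0.png

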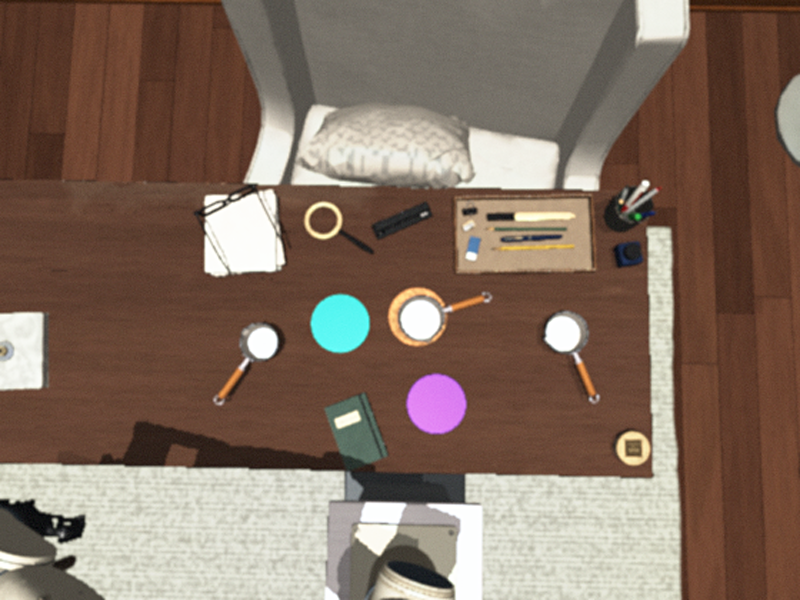

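View pics/side0.png

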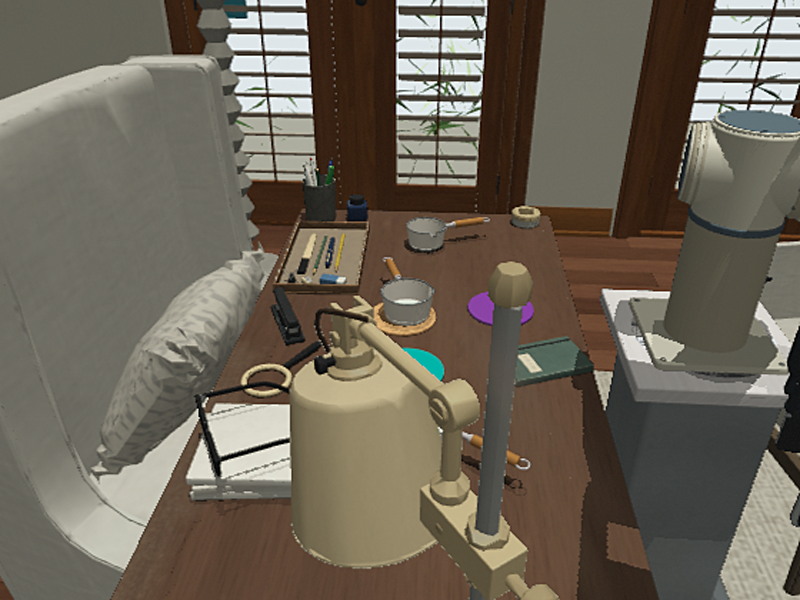

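The top view shows three pans. The large one is on the orange cork mat at (420,319), with its handle to the upper right. The right pan at (566,333) has a wider bowl, so it should be the medium one, and the left pan at (260,342) is narrower, so it should be the small one. Cork-mat look-alikes are turquoise at (340,323) and purple at (436,404). Only the (417,316) disc is cork-coloured and carries a pan, so that is the mat. In the side view, a lamp hides the small pan. Next I'll take close wrist views, two per pan.

```bash
cat > h.py <<'E'
from rig import manip
import numpy as np,cv2,pickle
from scipy.spatial.transform import Rotation as R
def ori(deg):  # tool down, tool x along world azimuth deg
    a=np.radians(deg);x=np.array([np.cos(a),np.sin(a),0]);z=np.array([0,0,-1.])
    return R.from_matrix(np.c_[x,np.cross(z,x),z]).as_rotvec()
def cam(n):
    if n=="wrist":
        T=np.eye(4);T[:3,3]=manip.get_position();T[:3,:3]=R.from_rotvec(manip.get_ee_rot()).as_matrix()
        c=manip.camera(n);c["cam_to_world"]=T@c["mount"]
        return c
    return manip.camera(n)
def ray(c,uv):
    M=np.array(c["cam_to_world"]);d=M[:3,:3]@[(uv[0]-c["cx"])/c["fx"],(uv[1]-c["cy"])/c["fy"],1]
    return M[:3,3],d
def plane(c,uv,z):
    o,d=ray(c,uv);return o+d*(z-o[2])/d[2]
def proj(c,P):
    M=np.linalg.inv(c["cam_to_world"]);p=np.atleast_2d(P)@M[:3,:3].T+M[:3,3]
    return np.c_[c["fx"]*p[:,0]/p[:,2]+c["cx"],c["fy"]*p[:,1]/p[:,2]+c["cy"]]
def tri(*cu):
    A=np.zeros((3,3));b=np.zeros(3)
    for c,uv in cu:
        o,d=ray(c,uv);d=d/np.linalg.norm(d);Q=np.eye(3)-np.outer(d,d);A+=Q;b+=Q@o
    return np.linalg.solve(A,b)
def save(c,f):cv2.imwrite(f,cv2.resize(c["image"][:,:,::-1],(800,600),interpolation=cv2.INTER_CUBIC))
E
python3 - <<'E'
from h import *
t=pickle.load(open("c0.pkl","rb"))["top"]
P={k:plane(t,np.array(v)*.7,.05) for k,v in dict(S=(260,342),L=(420,319),M=(566,333),Sh=(218,400),Lh=(488,297),Mh=(594,398)).items()}
for k in P:print(k,P[k].round(3))
out={}
for k,yaw in(("S",144),("L",108),("M",23)):
    for i,off in enumerate((-.035,.045)):
        h=P[k+"h"]-P[k];h/=np.linalg.norm(h)
        p=P[k]+.03*h;a=np.radians(yaw);p=p+off*np.array([-np.sin(a),np.cos(a),0])
        p[2]=.17
        (manip.move_to if i==0 else manip.servo_line)(p,ori(yaw))
        out[k+str(i)]=c=cam("wrist");save(c,f"pics/{k}{i}.png")
    print(k,manip.get_time())
pickle.dump(out,open("w.pkl","wb"))
E
```

```text
S [0.475 0.305 0.05 ]
L [ 0.529 -0.025  0.05 ]
M [ 0.506 -0.326  0.05 ]
Sh [0.354 0.386 0.05 ]
Lh [ 0.578 -0.165  0.05 ]
Mh [ 0.375 -0.382  0.05 ]
S 2.4417
L 4.575
M 6.5167
```

View pics/S0.png

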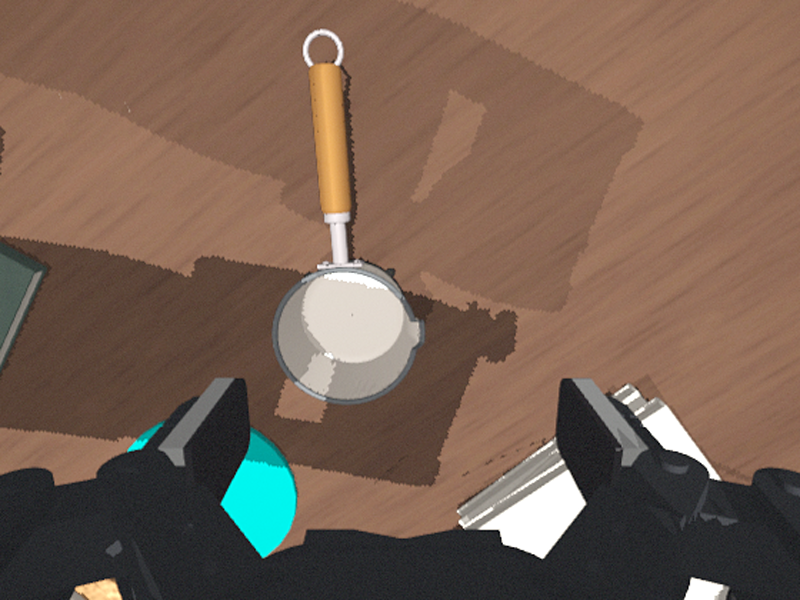

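View pics/L0.png

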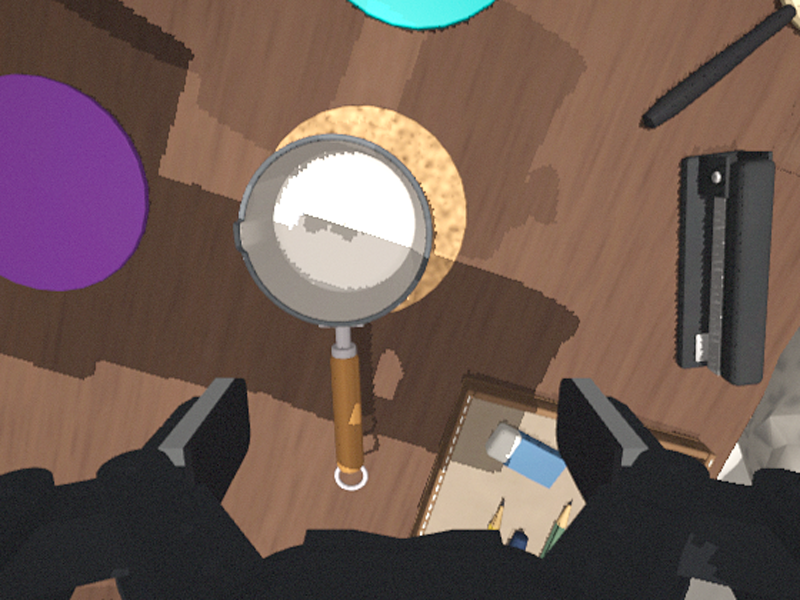

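View pics/M0.png

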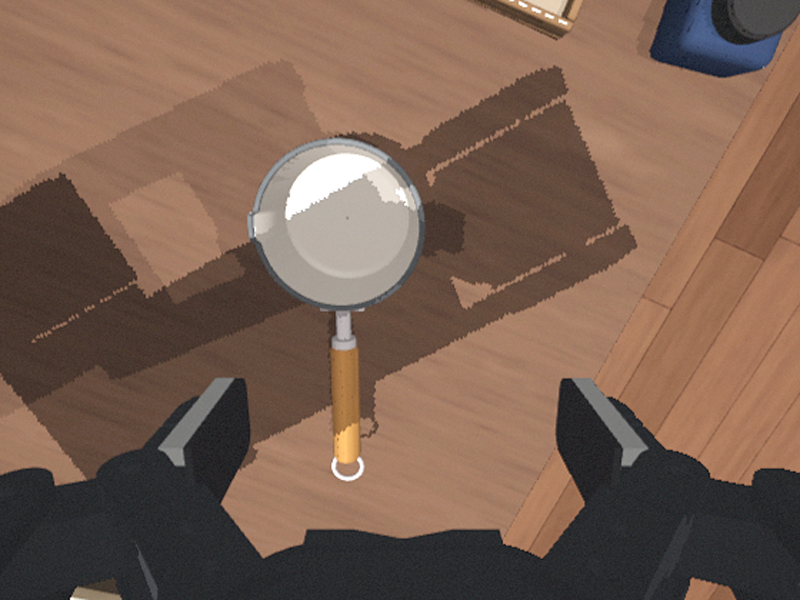

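S0 shows the small pan: bowl (345,335), lip on the right at (418,332), grip from (325,68) to (337,212). L0 shows the large pan on the cork mat: bowl (337,230), lip at left (240,235), grip from (344,355) to (350,470). M0 shows the medium pan: bowl (338,223), lip at left (254,225), grip from (344,347) to (346,460). The bowl widths at equal camera height are 145, 193 and 170 px, so the identities are confirmed. Next I'll fit the rims and grips in both views with code.

```bash
cat > fit.py <<'E'
from h import *
from scipy.optimize import least_squares
TH=np.linspace(0,2*np.pi,181)[:-1]
def circ(c,r):return c+r*np.c_[np.cos(TH),np.sin(TH),0*TH]
def rimfit(cs,p0,r0,n=4,w=7):
    p=np.array([*p0,r0],float)
    for it in range(n):
        obs=[]
        for c in cs:
            f=c["image"].astype(np.float32);s=cv2.GaussianBlur(f.max(2)+2*np.clip(f[:,:,0]-f[:,:,2],0,None),(0,0),.7)
            u=proj(c,circ(p[:3],p[3]));ctr=proj(c,p[:3])[0];d=u-ctr;d/=np.linalg.norm(d,axis=1)[:,None]
            k=np.arange(-w,w+.1,.25);q=(u[:,None]+k[None,:,None]*d[:,None]).astype(np.float32)
            S=cv2.remap(s,q[:,:,0],q[:,:,1],cv2.INTER_LINEAR)
            obs.append((c,k[S.argmin(1)][:,None]*d+u,d))
        def res(x):
            return np.concatenate([((proj(c,circ(x[:3],x[3]))-o)*d).sum(1) for c,o,d in obs])
        s=least_squares(res,p,loss="soft_l1",f_scale=.5);p=s.x;w=max(3,w-2)
    return p,np.median(abs(res(p)))
def grip(c,ctr):
    hsv=cv2.cvtColor(c["image"],cv2.COLOR_RGB2HSV)
    m=((hsv[:,:,0]>11)&(hsv[:,:,0]<22)&(hsv[:,:,1]>165)).astype(np.uint8)
    m=cv2.morphologyEx(m,cv2.MORPH_OPEN,np.ones((3,3)))
    n,l,st,ce=cv2.connectedComponentsWithStats(m)
    best=None
    for i in range(1,n):
        if 350<st[i,4]<3000:
            y,x=np.where(l==i);(a,(w,h),_)=cv2.minAreaRect(np.c_[x,y].astype(np.float32))
            if max(w,h)/min(w,h)>3 and (best is None or np.linalg.norm(a-ctr)<np.linalg.norm(best[0]-ctr)):best=(np.array(a),np.c_[x,y])
    P=best[1].astype(float);mu=P.mean(0);v=np.linalg.svd(P-mu,full_matrices=False)[2][0];t=(P-mu)@v
    e=[mu+v*t.min(),mu+v*t.max()];e.sort(key=lambda q:np.linalg.norm(q-ctr));return e
if __name__=="__main__":
    W=pickle.load(open("w.pkl","rb"))
    G=dict(S=((345,335),.05,.038),L=((337,230),.056,.047),M=((338,223),.05,.0425));out={}
    for k,(uv,z,r) in G.items():
        cs=[W[k+"0"],W[k+"1"]]
        p,e=rimfit(cs,plane(cs[0],np.array(uv)*.7,z),r)
        gs=[grip(c,proj(c,p[:3])[0]) for c in cs]
        A,B=[tri((cs[0],gs[0][i]),(cs[1],gs[1][i])) for i in(0,1)]
        mid=(A+B)/2-p[:3];d=B-A
        print(k,p.round(4),"res",round(e,2),"gripends",A.round(4),B.round(4),"psi ctr",np.degrees(np.arctan2(mid[1],mid[0])).round(2),"psi axis",np.degrees(np.arctan2(d[1],d[0])).round(2),"r",[np.hypot(*(q-p[:3])[:2]).round(4) for q in(A,B)])
        out[k]=(p,np.arctan2(mid[1],mid[0]))
    pickle.dump(out,open("fit.pkl","wb"))
E
python3 fit.py
```

```text
Traceback (most recent call last):
  File "fit.py", line 37, in <module>
    gs=[grip(c,proj(c,p[:3])[0]) for c in cs]
        ~~~~^^^^^^^^^^^^^^^^^^^^
  File "fit.py", line 29, in grip
    P=best[1].astype(float);mu=P.mean(0);v=np.linalg.svd(P-mu,full_matrices=False)[2][0];t=(P-mu)@v
      ~~~~^^^
TypeError: 'NoneType' object is not subscriptable
```

Run:
```python
from fit import *
W=pickle.load(open("w.pkl","rb"))
for k,pts in(("S0",((325,100),(335,190),(330,140),(400,200),(600,450))),("L0",((345,380),(347,450),(300,450),(360,120),(450,210))),("M0",((345,380),(345,440),(500,400)))):
    hsv=cv2.cvtColor(W[k]["image"],cv2.COLOR_RGB2HSV)
    for x,y in pts:print(k,x,y,hsv[int(y*.7),int(x*.7)])
```

```text
S0 325 100 [ 17 151 238]
S0 335 190 [ 17 143 236]
S0 330 140 [ 17 142 241]
S0 400 200 [ 10 100 133]
S0 600 450 [120   8  34]
L0 345 380 [ 15 157 161]
L0 347 450 [ 16 157 159]
L0 300 450 [ 12 105 155]
L0 360 120 [ 26  76 255]
L0 450 210 [ 17 116 240]
M0 345 380 [ 15 154 174]
M0 345 440 [ 19 133 255]
M0 500 400 [ 12  98 166]
```

```bash
sed -i 's/>11)&(hsv\[:,:,0\]<22)&(hsv\[:,:,1\]>165)/>12)\&(hsv[:,:,0]<23)\&(hsv[:,:,1]>122)/' fit.py; python3 fit.py
```

```text
S [0.4763 0.3067 0.0441 0.0387] res 0.5 gripends [0.4194 0.3435 0.0404] [0.3593 0.3829 0.0414] psi ctr 146.97 psi axis 146.79 r [np.float64(0.0677), np.float64(0.1396)]
L [ 0.5317 -0.027   0.0536  0.0464] res 0.25 gripends [ 0.5542 -0.0918  0.0465] [ 0.578  -0.1591  0.0485] psi ctr -70.71 psi axis -70.54 r [np.float64(0.0686), np.float64(0.1399)]
M [ 0.5079 -0.3282  0.0455  0.0431] res 0.5 gripends [ 0.4449 -0.355   0.0412] [ 0.3784 -0.3831  0.041 ] psi ctr -157.03 psi axis -157.03 r [np.float64(0.0685), np.float64(0.1407)]
```

```bash
cat > fit2.py <<'E'
from fit import *
def rf(cs,p0,r0):  # rim fit with the height pinned: soft, by refitting x,y,r
    z=p0[2];p=np.array(p0);r=r0
    import fit
    ls=fit.least_squares
    fit.least_squares=lambda f,x,**k:type("o",(),{"x":(lambda s:np.array([s[0],s[1],z,s[2]]))(ls(lambda y:f([y[0],y[1],z,y[2]]),[x[0],x[1],x[3]],**k).x)})
    o=rimfit(cs,p,r);fit.least_squares=ls;return o
def pan(cs,p0,z,r,zg):
    p0=np.array([p0[0],p0[1],z]);p,e=rf(cs,p0,r);gs=[grip(c,proj(c,p[:3])[0]) for c in cs]
    E=[np.mean([plane(c,g[i],zg) for c,g in zip(cs,gs)],axis=0) for i in(0,1)]
    m=(E[0]+E[1])/2-p[:3];d=E[1]-E[0]
    a,b=[np.degrees(np.arctan2(q[1],q[0])) for q in(m,d)]
    print("c",p.round(4),"res",e.round(2),"psi",a.round(2),b.round(2),"r",[np.hypot(*(q-p[:3])[:2]).round(4) for q in E],"grip80",(E[0]+(.080-.066)/(.072)*d).round(4))
    return p,a,b,E
E
python3 - <<'E'
from fit2 import *
W=pickle.load(open("w.pkl","rb"));F=pickle.load(open("fit.pkl","rb"))
yaw=19.4;a=np.radians(yaw);pL=F["L"][0][:3]
for i,off in enumerate((-.04,.04)):
    p=pL+.05*np.array([-np.cos(a),-np.sin(a),0])+off*np.array([-np.sin(a),np.cos(a),0]);p[2]=.17
    (manip.servo_line if i else manip.move_to)(p,ori(yaw))
    W["K"+str(i)]=c=cam("wrist");save(c,f"pics/K{i}.png")
pickle.dump(W,open("w.pkl","wb"));print(manip.get_time())
for k,z,r,zg in(("S",.0495,.039,.0413),("L",.0555,.048,.0473),("K",.0555,.048,.0473),("M",.0495,.0435,.0413)):
    print(k);pan([W[k+"0"],W[k+"1"]],F[k.replace("K","L")][0],z,r,zg)
E
```

```text
8.175
S
c [0.4747 0.3079 0.0495 0.038 ] res 0.74 psi 147.05 146.78 r [np.float64(0.0658), np.float64(0.1377)] grip80 [0.4077 0.3512 0.0413]
L
c [ 0.5316 -0.0268  0.0555  0.0461] res 0.25 psi -70.69 -70.52 r [np.float64(0.0686), np.float64(0.1411)] grip80 [ 0.5588 -0.1048  0.0473]
K
c [ 0.5312 -0.0268  0.0555  0.0462] res 0.5 psi -59.1 -92.59 r [np.float64(0.0522), np.float64(0.1001)] grip80 [ 0.5702 -0.0725  0.0473]
M
c [ 0.5084 -0.3279  0.0495  0.0424] res 0.74 psi -156.94 -157.04 r [np.float64(0.069), np.float64(0.1411)] grip80 [ 0.432  -0.3604  0.0413]
```

Run:
```python
from fit2 import *
W=pickle.load(open("w.pkl","rb"));T=[]
for k,c,R0,psi,z in(("L0",(.5316,-.0268),.048,-70.6,.056),("M0",(.5084,-.3279),.0435,-157,.05),("K1",(.5312,-.0268),.048,-70.6,.056),("S1",(.4747,.3079),.039,146.9,.05)):
    im=cv2.resize(W[k]["image"][:,:,::-1],None,fx=3,fy=3,interpolation=cv2.INTER_CUBIC)
    P=np.array([*c,z]);f=lambda Q:(proj(W[k],Q)*3+1)
    for u in f(circ(P,R0))[::6]:cv2.circle(im,tuple(int(v) for v in u),1,(0,0,255),-1)
    for rr,dz in((.066,-.0087),(.08,-.0087),(.138,-.0087)):
        u=f(P+[rr*np.cos(np.radians(psi)),rr*np.sin(np.radians(psi)),dz])[0];cv2.circle(im,tuple(int(v) for v in u),2,(0,255,0),-1)
    a=np.radians(psi-90);rl=R0+.001
    u=f(P+[rl*np.cos(a),rl*np.sin(a),-.0012])[0];cv2.circle(im,tuple(int(v) for v in u),2,(255,0,255),-1)
    x,y=f(P)[0].astype(int);im=cv2.copyMakeBorder(im,300,300,300,300,cv2.BORDER_CONSTANT)
    T.append(im[y+300-150-(60 if k[0]=="S" else -60):,x+100:][:300,:400])
cv2.imwrite("pics/ov.png",np.vstack([np.hstack(T[:2]),np.hstack(T[2:])]))
```

```text
(no output)
```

View pics/ov.png

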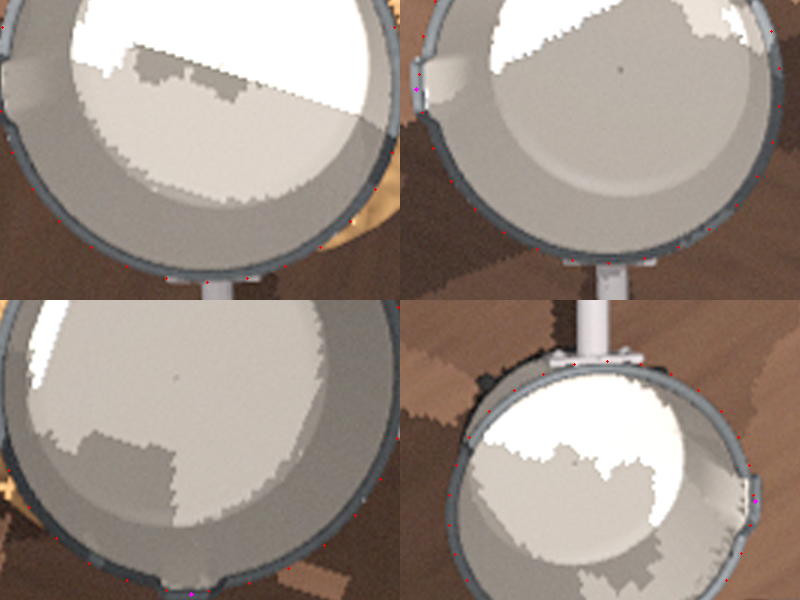

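The overlay shows the fitted rims and lip points (magenta) lying on the pans to within about 1 mm. Now I'll grasp the medium pan, lift it and measure the droop.

```bash
cat > droop.py <<'E'
from fit2 import *
def rimpts(c,p,n,r,w=7):
    # detect dark rim around predicted tilted circle; centre p, normal n
    n=n/np.linalg.norm(n);e1=np.cross(n,[0,1,.3]);e1/=np.linalg.norm(e1);e2=np.cross(n,e1)
    C=lambda p,r:p+r*(np.cos(TH)[:,None]*e1+np.sin(TH)[:,None]*e2)
    f=c["image"].astype(np.float32);s=cv2.GaussianBlur(f.max(2)+2*np.clip(f[:,:,0]-f[:,:,2],0,None),(0,0),.7)
    u=proj(c,C(p,r));d=u-proj(c,p)[0];d/=np.linalg.norm(d,axis=1)[:,None]
    k=np.arange(-w,w+.1,.25);q=(u[:,None]+k[None,:,None]*d[:,None]).astype(np.float32)
    S=cv2.remap(s,q[:,:,0],q[:,:,1],cv2.INTER_LINEAR,borderMode=cv2.BORDER_REPLICATE)
    return k[S.argmin(1)][:,None]*d+u,d,C(p,r),u
def toolfit(c,side,r,reach=.08,zr=.0082,w=9):
    """rim of held pan in tool frame. side=+1 bowl toward tool +x. unknown droop th (deg), dx, dy."""
    cc=dict(c);cc["cam_to_world"]=c["mount"]   # work in tool frame
    def geo(x):
        t=np.radians(x[0]);ax=np.array([side*np.cos(t),0,np.sin(t)]);up=np.array([side*np.sin(t),0,-np.cos(t)])
        return np.array([x[1],x[2],.003])+reach*ax+zr*up,up
    x=np.array([2.,0,0])
    for it in range(6):
        p,n=geo(x);o,d,_,u=rimpts(cc,p,n,r,w);ok=(u[:,1]>2)&(u[:,1]<417)
        def res(y):
            p,n=geo(y);n=n/np.linalg.norm(n);e1=np.cross(n,[0,1,.3]);e1/=np.linalg.norm(e1);e2=np.cross(n,e1)
            C=p+r*(np.cos(TH)[:,None]*e1+np.sin(TH)[:,None]*e2)
            return (((proj(cc,C)-o)*d).sum(1))[ok]
        x=least_squares(res,x,loss="soft_l1",f_scale=.5,x_scale=[1,.001,.001]).x;w=max(3,w-2)
    return x,np.median(abs(res(x)))
E
python3 - <<'E'
from droop import *
c=np.array([.5084,-.3279]);a=np.radians(-157);g=c+.08*np.array([np.cos(a),np.sin(a)]);o=ori(23)
manip.move_to([*g,.12],o);manip.command_gripper(.05)
manip.servo_line([*g,.0443],o,rate=.12)
manip.command_gripper(0,90);print(manip.get_width(),manip.get_grip_force())
c0=cam("wrist")
manip.servo_line([*g,.13],o,rate=.12)
manip.hold(.3);c1=cam("wrist");save(c1,"pics/held.png")
print(manip.get_position(),manip.get_contact_force(),manip.get_torque(),manip.get_width(),manip.get_time())
pickle.dump((c0,c1),open("d.pkl","wb"))
for q in(c0,c1):
    for r in(.0424,.043):print(toolfit(q,1,r))
E
```

```text
0.007557157214214112 77.127206325531
[ 0.43457662 -0.35901353  0.12950468] [ 0.27915411 -0.67086187 -0.04734311] [-0.03766333 -0.07107917 -0.04022961] -0.00018687087569982467 12.5083
(array([ 3.39121193e+00, -3.29346822e-04,  1.34698816e-04]), np.float64(0.29277896890583965))
(array([4.74639277e+00, 3.62833198e-05, 1.19299957e-04]), np.float64(0.3571867116872588))
(array([ 7.58046520e-01,  2.28417924e-03, -1.53769131e-04]), np.float64(2.213699595222397))
(array([ 0.06827984,  0.00052083, -0.00113217]), np.float64(1.9886838409842198))
```

View pics/held.png

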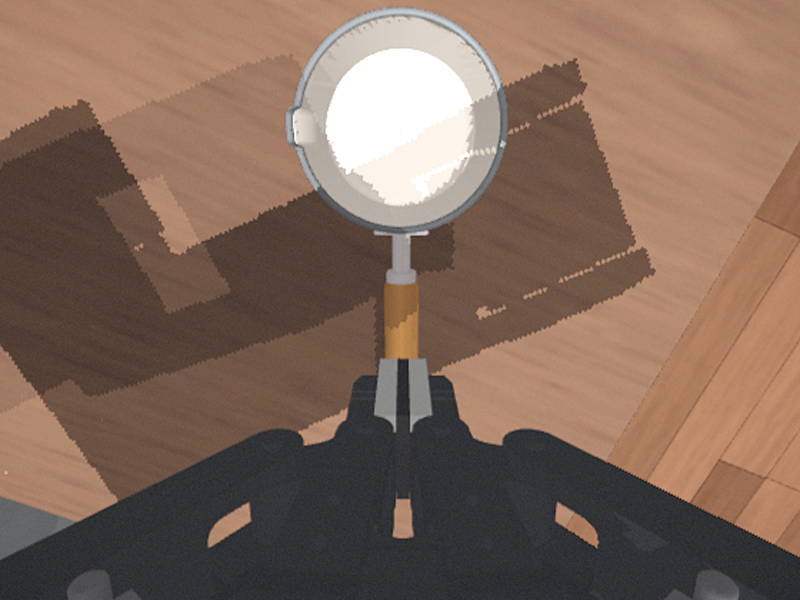

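The fingers slipped off. The width at closing was 7.6 mm, where a full 16 mm grip was expected, so the pads were too high on the handle. The pan is still on the desk, bowl at (400,122) in the picture, with its grip ending at the fingers. I'll measure it again, height included.

Run:
```python
from droop import *
c0,c1=pickle.load(open("d.pkl","rb"))
print(manip.get_position())
o=ori(23);manip.command_gripper(.05)
p=manip.get_position();v=[]
for off in(-.05,.05):
    a=np.radians(23);q=p-.02*np.array([np.cos(a),np.sin(a),0])+off*np.array([-np.sin(a),np.cos(a),0]);q[2]=.16
    manip.move_to(q,o);v.append(cam("wrist"))
c=v
P,e=rimfit(c,[.5084,-.3279,.047],.043);print("free",P.round(4),e)
pan(c,P,.0495,.0435,.0413)
gs=[grip(k,proj(k,P[:3])[0]) for k in c];print([tri((c[0],gs[0][i]),(c[1],gs[1][i])).round(4) for i in(0,1)])
s=cam("side");t=cam("top");pickle.dump((v,s,t),open("m2.pkl","wb"))
print(proj(s,[.432,-.36,.0413]),manip.get_time())
cv2.imwrite("pics/x.png",np.hstack([cv2.resize(s["image"][130:180,255:355,::-1],(800,400),interpolation=cv2.INTER_CUBIC)]))
```

```text
[ 0.43457662 -0.35901353  0.12950468]
free [ 0.5056 -0.3297  0.0443  0.0424] 1.0310575214142266
c [ 0.5047 -0.3297  0.0495  0.0413] res 1.47 psi -156.93 -156.51 r [np.float64(0.0665), np.float64(0.1378)] grip80 [ 0.4308 -0.361   0.0413]
[array([ 0.4435, -0.3555,  0.0417]), array([ 0.3774, -0.3842,  0.0396])]
[[321.08016199 155.80580871]] 14.0833
```

View pics/x.png

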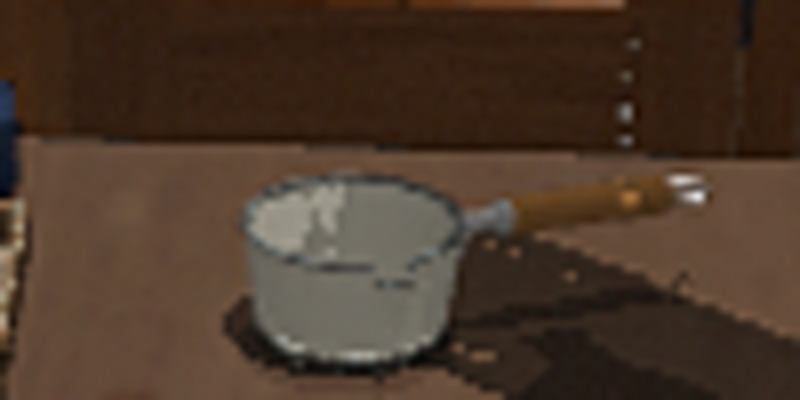

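Run:
```python
from droop import *
c0,c1=pickle.load(open("d.pkl","rb"))
T=c0["cam_to_world"]@np.linalg.inv(c0["mount"]);print("c0 tcp",T[:3,3].round(4))
a=np.radians(-156.9);g=np.array([.4308,-.3608]);o=ori(23.1)
manip.move_to([*g,.11],o)
manip.servo_line([*g,.0405],o,rate=.12)
print(manip.get_position().round(4),manip.get_contact_force().round(2),manip.get_width(),manip.get_time())
for w,f in((.03,30),(.02,30),(.012,30),(.01,60)):
    manip.command_gripper(w,f);print(w,manip.get_width().__round__(4),round(manip.get_grip_force(),1),manip.get_contact_force().round(2),manip.get_position().round(4))
pickle.dump(cam("wrist"),open("d2.pkl","wb"));print(manip.get_time())
```

```text
c0 tcp [ 0.4348 -0.3595  0.045 ]
[ 0.4311 -0.361   0.0412] [ 0.47 -0.13  1.44] 0.050110097738822815 15.2
0.03 0.0299 0.0 [ 0.51 -0.91 -0.17] [ 0.431 -0.361  0.041]
0.02 0.0198 0.0 [-1.04  0.23  0.03] [ 0.4308 -0.3608  0.0406]
0.012 0.0142 29.5 [-0.87  1.46  2.63] [ 0.4307 -0.3607  0.0406]
0.01 0.013 58.6 [-2.38 -0.13  3.96] [ 0.4306 -0.3607  0.0406]
16.275
```

Run:
```python
from droop import *
p=manip.get_position()
for dz in(.015,.05,.075):
    manip.servo_line([.4306,-.3607,.0406+dz],rate=.1);print(round(manip.get_width(),4),round(manip.get_grip_force(),1),manip.get_contact_force().round(2),manip.get_torque().round(3))
manip.hold(.2)
c=cam("wrist");d=pickle.load(open("d2.pkl","rb"));pickle.dump((d,c),open("d3.pkl","wb"));print(manip.get_time(),manip.get_position(),manip.get_width())
for q in(d,c):
    for r in(.0424,.043):print(toolfit(q,1,r))
```

```text
0.0122 58.7 [-0.12 -0.84 -4.31] [-0.108  0.263 -0.008]
0.0127 58.7 [-0.36  0.58 -4.15] [-0.137  0.256  0.05 ]
0.0128 58.7 [-0.22  0.32 -4.38] [-0.057  0.297  0.027]
17.725 [ 0.43025262 -0.36043781  0.11497902] 0.01262349648168634
(array([-3.70176512e-01,  1.38280808e-03,  5.89423405e-05]), np.float64(1.9459228884906523))
(array([1.87302649e+00, 1.97794904e-03, 4.59909437e-04]), np.float64(0.3057623316672247))
(array([3.66915924e+00, 1.73712088e-03, 8.31552287e-04]), np.float64(0.2543782585874875))
(array([4.97442696e+00, 2.03197480e-03, 7.98753737e-04]), np.float64(0.2561243924706688))
```

The pan is held, with a droop of about 3° (measured against the level fit before lifting) and a reach of about 82.4 mm. I'll level it by tilting the tool, then hover over the large pan and check again.

```bash
cat >> h.py <<'E'
def tilt(deg,th):  # tool yaw deg, then +x end raised by th degrees
    return (R.from_rotvec(ori(deg))*R.from_euler("y",th,degrees=True)).as_rotvec()
def feel(xy,o,z0,z1,step,fmax,f0,rate=.03):
    for z in np.arange(z0,z1-1e-9,-step):
        manip.servo_line([*xy,z],o,rate=rate);f=np.mean([manip.get_contact_force() for _ in range(3)],axis=0)-f0
        print(round(z,4),manip.get_position()[2].round(4),f.round(1))
        if f[2]>fmax:break
    return z
E
python3 - <<'E'
from droop import *
o=tilt(19.65,3.1);xy=(.4537,-.0541)
p=manip.get_position();manip.servo_line([p[0],p[1],.15],rate=.15)
manip.move_to([*xy,.14],o);manip.servo_line([*xy,.105],o,rate=.08);manip.hold(.2)
c=cam("wrist");pickle.dump(c,open("d4.pkl","wb"));save(c,"pics/hov.png")
print(manip.get_position(),manip.get_contact_force(),manip.get_width(),manip.get_time())
x,e=toolfit(c,1,.043);print(x,e)
E
```

```text
[ 0.45403684 -0.05416742  0.10545587] [ 0.31872953  0.0539546  -3.82886576] 0.012921912515488375 20.1167
[5.02523618e+00 2.25734328e-03 8.25259143e-04] 0.4978011402115192
```

View pics/hov.png

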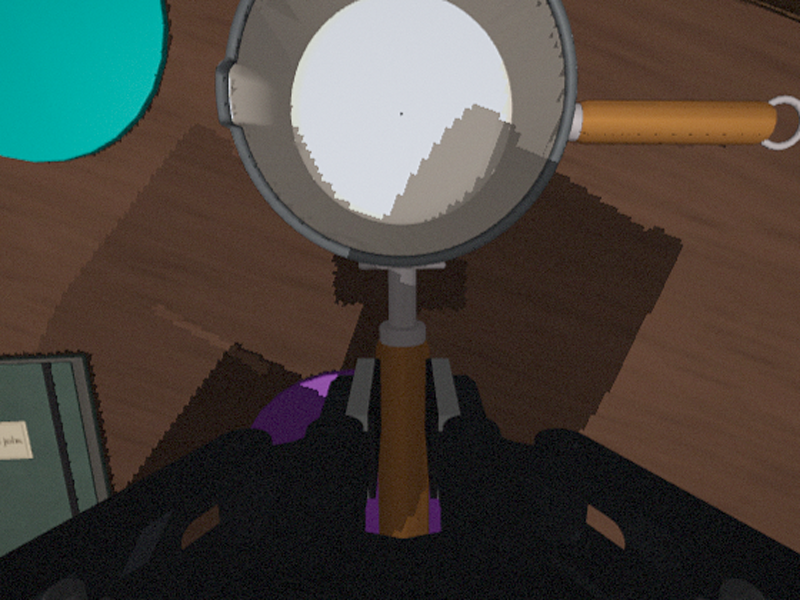

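The medium pan is level over the large one, with its bowl centre at about (400,105) and the large pan's handle square to it at (690,122). Now I'll lower it gently, feeling for contact.

Run:
```python
from droop import *
o=tilt(19.65,3.1);xy=(.4535,-.0541)
f0=manip.get_contact_force()
manip.servo_line([*xy,.072],o,rate=.06);print(manip.get_contact_force()-f0)
z=feel(xy,o,.068,.056,.0015,3.0,f0)
c=cam("wrist");print(toolfit(c,1,.043),manip.get_torque())
print(manip.get_time())
```

```text
[-0.01093556  1.16617178 -0.26854872]
0.068 0.0681 [0.5 0.8 0.5]
0.0665 0.0666 [0.9 2.4 1.7]
0.065 0.0649 [-0.2  1.6  1.6]
0.0635 0.0634 [0.6 1.3 0.4]
0.062 0.0619 [-0.2  1.3  1.1]
0.0605 0.0604 [-0.6  1.1  1.9]
0.059 0.0589 [-1.5  0.9  2.2]
0.0575 0.0574 [-2.   0.2  2.7]
0.056 0.0559 [-2.5  0.1  3.7]
(array([1.50987126e+00, 2.13247283e-03, 5.06040440e-04]), np.float64(0.25454874013855266)) [0.06365157 0.43458073 0.07168819]
23.15
```

Run:
```python
from droop import *
o=tilt(19.65,3.1);xy=(.4535,-.0541)
manip.command_gripper(.034,30);p=manip.get_position()
manip.servo_line([*p[:2],.13],o,rate=.12)
u=ori(19.65);C=np.array([.5314,-.0268]);manip.command_gripper(0,30)
manip.servo_line([*C,.13],u,rate=.15);f0=manip.get_contact_force()
manip.servo_line([*C,.056],u,rate=.1);print(manip.get_contact_force()-f0)
z=feel(C,u,.054,.047,.001,25,f0)
if z<.0475: z=feel(C,u,.0465,.040,.0005,22,f0,rate=.02)
print(manip.get_time(),manip.get_position())
```

```text
[-0.41633733  0.04748322 -0.12407132]
0.054 0.0544 [ 0.2 -0.1 -0. ]
0.053 0.053 [-0.6 -0.1  0. ]
0.052 0.0519 [ 0.4 -0.5  0.5]
0.051 0.0509 [-0.2 -0.2  0.2]
0.05 0.0499 [ 0.1 -0.2 -0. ]
0.049 0.0489 [-0.1  0.2 -0.1]
0.048 0.0479 [-0.2  0.1 -0.6]
0.047 0.0469 [ 0.5 -1.2 -0.7]
0.0465 0.0465 [-0.  -0.4 -0.2]
0.046 0.046 [-1.  -0.4 -0.1]
0.0455 0.0455 [-0.4 -0.6  0.8]
0.045 0.045 [0.1 0.  1. ]
0.0445 0.0445 [-0.7  0.1  0.7]
0.044 0.044 [ 0.1 -0.2 -0.3]
0.0435 0.0435 [ 0.3  0.4 -0.3]
0.043 0.043 [-0.8 -0.3  0.8]
0.0425 0.0425 [-0.2 -0.4  0.4]
0.042 0.042 [-0.2 -0.5 -0.8]
0.0415 0.0415 [-0.2 -0.8 -0.2]
0.041 0.041 [ 0.3 -0.2  1.3]
0.0405 0.0405 [-0.  -0.1 -0.2]
0.04 0.04 [-0.3  0.4 -0.7]
31.7667 [ 0.53137294 -0.02680785  0.03995311]
```

Run:
```python
from droop import *
u=ori(19.65);C=np.array([.5314,-.0268]);print(manip.get_width());f0=manip.get_contact_force()
z=feel(C,u,.0388,.026,.0012,14,f0)
print(manip.get_time(),manip.get_position())
```

```text
0.0002554738272979964
0.0388 0.0387 [ 0.6 -0.5  0.3]
0.0376 0.0375 [ 0.  -0.7  1.8]
0.0364 0.0363 [-0.3 -1.1  1.4]
0.0352 0.0351 [ 0.3 -0.7 -0.2]
0.034 0.0339 [-0.2 -0.3  0.9]
0.0328 0.0327 [ 0.6 -0.9  1.4]
0.0316 0.0315 [ 0.5 -1.2  1.2]
0.0304 0.0303 [-0.3 -0.5  1. ]
0.0292 0.0291 [ 0.1 -0.9  0.5]
0.028 0.0279 [-0.1 -0.   0.7]
0.0268 0.0267 [ 0.1 -1.   0.3]
34.5167 [ 0.53134885 -0.02678416  0.02674627]
```

Run:
```python
from droop import *
w0=cam("wrist");s0=cam("side")
a=np.radians(19.65);d=np.array([np.cos(a),np.sin(a)]);C=np.array([.5314,-.0268]);u=ori(19.65)
manip.servo_line([*C,.12],u,rate=.2)
manip.servo_line([*(C-.06*d),.16],u,rate=.25);print(manip.get_contact_force(),manip.get_time())
w=cam("wrist");s=cam("side");pickle.dump((w0,s0,w,s),open("e.pkl","wb"))
b=lambda i:i[:,:,::-1]
P=proj(s,[*C,.05])[0].astype(int);x,y=P
cr=lambda c:cv2.resize(b(c["image"])[y-35:y+40,x-50:x+50],(400,300),interpolation=cv2.INTER_CUBIC)
S=lambda c:cv2.resize(b(c["image"]),(400,300),interpolation=cv2.INTER_AREA)
cv2.imwrite("pics/e.png",np.vstack([np.hstack([S(w0),cr(s0)]),np.hstack([S(w),cr(s)])]))
```

```text
[ 0.87791696  0.17359224 -0.26503641] 35.675
```

View pics/e.png

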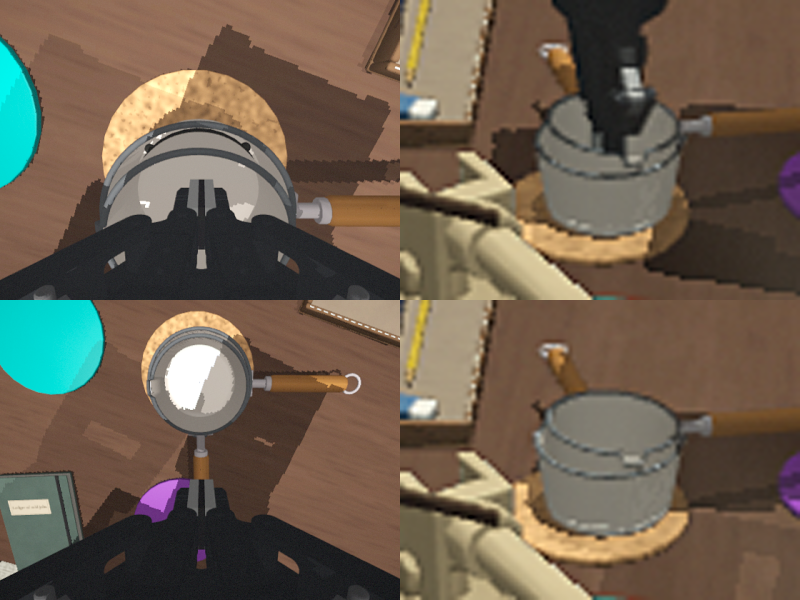

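The composite shows the medium pan sitting in the large one, neck down in the lip at the robot's side, with its far side still up (studs visible at the top left). The closed fingertips evidently reach less far than stated and haven't touched the floor yet. I'll keep pushing lower over the middle.

Run:
```python
from droop import *
u=ori(19.65);a=np.radians(19.65)
w=pickle.load(open("e.pkl","rb"))[2]
for z in(.066,.071):
    try:
        p,e=rf([w],plane(w,(279,268*1.0),z) if False else np.array([.5314,-.0268,z]),.043);print("M now",p.round(4),e)
    except Exception as x:print(x)
C=np.array([.5314,-.0268])
manip.servo_line([*C,.12],u,rate=.25);f0=manip.get_contact_force()
manip.servo_line([*C,.028],u,rate=.12);print(manip.get_contact_force()-f0)
z=feel(C,u,.0265,.0165,.001,19,f0)
print(manip.get_time(),manip.get_position(),manip.get_tau().round(1))
```

```text
M now [ 0.5286 -0.028   0.066   0.0419] 0.24890440120543184
M now [ 0.5314 -0.0267  0.071   0.0433] 0.5441025145042804
[ 0.45017008 -0.66989207  0.32877228]
0.0265 0.027 [-0.7 -0.3  1. ]
0.0255 0.0257 [ 0.5 -0.6  1. ]
0.0245 0.0245 [ 1.  -0.8  1.6]
0.0235 0.0234 [ 1.6 -0.7  1.7]
0.0225 0.0223 [ 0.  -0.3 -0.5]
0.0215 0.0213 [ 0.9  0.1 -0.2]
0.0205 0.0204 [-0.1 -0.1  2. ]
0.0195 0.0203 [-3.7  0.4 14.1]
0.0185 0.0202 [-7.3  0.8 25.3]
39.3833 [ 0.5312097  -0.02677586  0.02024895] [ -0.2 -42.1 -14.6  -0.   -2.1  -0. ]
```

```bash
cat > pose.py <<'E'
from droop import *
def tiltfit(cs,p0,r,w=6):
    x=np.array([*p0,0,0.]) # x,y,z, nx,ny
    for it in range(5):
        n=np.array([x[3],x[4],1.]);obs=[rimpts(c,x[:3],n,r,w) for c in cs]
        def res(y):
            n=np.array([y[3],y[4],1.]);n/=np.linalg.norm(n);e1=np.cross(n,[0,1,.3]);e1/=np.linalg.norm(e1);e2=np.cross(n,e1)
            C=y[:3]+r*(np.cos(TH)[:,None]*e1+np.sin(TH)[:,None]*e2);o=[]
            for c,(q,d,_,u) in zip(cs,obs):
                ok=(u[:,0]>2)&(u[:,0]<557)&(u[:,1]>2)&(u[:,1]<250);o.append(((proj(c,C)-q)*d).sum(1)[ok])
            return np.concatenate(o)
        x=least_squares(res,x,loss="soft_l1",f_scale=.4,x_scale=[.001,.001,.001,.02,.02]).x;w=max(2.5,w-1)
    return x.round(4),np.median(abs(res(x))).round(2)
def gripz(cs,ctr):
    gs=[grip(c,proj(c,ctr)[0]) for c in cs]
    return [tri(*[(c,g[i]) for c,g in zip(cs,gs)]).round(4) for i in(0,1)]
E
python3 - <<'E'
from pose import *
W=pickle.load(open("w.pkl","rb"))
for k,c,r in(("L",(.5315,-.0268,.056),.0468),("K",(.5315,-.0268,.056),.0468),("M",(.5084,-.3279,.05),.0428)):print(k,tiltfit([W[k+"0"],W[k+"1"]],c,r))
u=ori(19.65);a=np.radians(19.65);d=np.array([np.cos(a),np.sin(a)]);n=np.array([-d[1],d[0]]);C=np.array([.5314,-.0268])
w0=cam("wrist")
manip.servo_line([*C,.10],u,rate=.2)
v=[]
for off in(-.06,.06):
    manip.move_to([*(C-.07*d+off*n),.16],u);v.append(cam("wrist"))
pickle.dump((w0,v),open("m3.pkl","wb"))
print("M now",tiltfit(v,(.5314,-.0268,.066),.0428),tiltfit(v,(.5314,-.0268,.066),.0424))
try:print("grip",gripz(v,np.array([.5314,-.0268,.066])))
except Exception as e:print(e)
print(manip.get_time())
E
```

```text
L (array([ 0.532 , -0.0274,  0.0527,  0.0356, -0.0206]), np.float64(0.26))
K (array([ 0.531 , -0.027 ,  0.0525, -0.0097, -0.0155]), np.float64(0.27))
M (array([ 0.509 , -0.3279,  0.0454,  0.1378,  0.0727]), np.float64(0.5))
M now (array([ 0.5324, -0.0265,  0.0583,  0.0463, -0.0049]), np.float64(0.65)) (array([ 0.5323, -0.0268,  0.0593,  0.0504, -0.0186]), np.float64(0.78))
grip [array([ 0.5575, -0.0539,  0.1263]), array([ 0.5518, -0.0828,  0.1387])]
41.1583
```

Run:
```python
from pose import *
w0,v=pickle.load(open("m3.pkl","rb"));e=pickle.load(open("e.pkl","rb"));wb,sb=e[2],e[3]
for nm,cs in(("before",[wb]),("after0",[v[0]]),("after1",[v[1]])):
    print(nm,[(z,)+tuple(rf(cs,np.array([.5314,-.0268,z]),.043)[0][[0,1,3]].round(4)) for z in(.063,.071)])
sn=cam("side");pickle.dump(sn,open("sn.pkl","wb"))
P=proj(sn,[.5314,-.0268,.06])[0].astype(int);x,y=P;print(P)
A=sb["image"].astype(np.float32).mean(2);B=sn["image"].astype(np.float32).mean(2)
# dark rim rows along columns through bowl, before/after
for col in range(x-20,x+21,8):
    f=lambda I:[int(i) for i in I[y-24:y+22,col]]
    print(col,"b",f(A));print(col,"a",f(B))
# model: predicted rows of rim near/far edges for seated and raised
for z in(.063,.071):
    print(z,proj(sn,[[.5314,-.0268+s*.0435,z] for s in(-1,1)]).round(1).tolist())
print("L rim",proj(sn,[[.5314,-.0268+s*.048,.056] for s in(-1,1)]).round(1).tolist())
```

```text
before [(0.063, np.float64(0.5285), np.float64(-0.028), np.float64(0.0424)), (0.071, np.float64(0.5314), np.float64(-0.0267), np.float64(0.0433))]
after0 [(0.063, np.float64(0.5327), np.float64(-0.0276), np.float64(0.0422)), (0.071, np.float64(0.5333), np.float64(-0.0296), np.float64(0.0408))]
after1 [(0.063, np.float64(0.5314), np.float64(-0.0252), np.float64(0.0421)), (0.071, np.float64(0.5307), np.float64(-0.0233), np.float64(0.0408))]
[283 201]
263 b [84, 85, 85, 86, 86, 87, 86, 85, 85, 88, 88, 87, 89, 88, 87, 87, 87, 88, 87, 87, 87, 87, 88, 86, 84, 86, 85, 87, 86, 83, 85, 83, 84, 86, 84, 82, 80, 97, 196, 196, 183, 183, 169, 172, 183, 189]
263 a [83, 82, 83, 83, 86, 85, 84, 84, 83, 85, 86, 86, 86, 85, 86, 85, 86, 86, 85, 86, 86, 84, 87, 84, 84, 83, 84, 85, 83, 83, 83, 81, 83, 85, 81, 73, 88, 194, 191, 190, 181, 181, 166, 170, 180, 187]
271 b [87, 85, 73, 175, 137, 116, 110, 103, 84, 65, 62, 82, 83, 89, 91, 91, 94, 74, 65, 85, 93, 107, 111, 124, 119, 79, 105, 112, 111, 111, 110, 108, 144, 99, 114, 114, 115, 114, 115, 113, 114, 115, 114, 114, 116, 118]
271 a [86, 83, 73, 172, 133, 
[... 1303 characters left out ...]
86, 86, 85, 86, 87, 87, 85, 87, 85, 87, 86, 87, 88, 89, 84, 56, 112, 120, 117, 116, 117, 116, 115, 116, 116, 117, 120, 88, 77, 119, 119, 61, 99, 118, 117, 116, 116, 116, 116, 115, 116, 115, 115]
303 b [90, 88, 91, 91, 92, 91, 88, 87, 87, 87, 86, 88, 88, 88, 91, 92, 91, 91, 93, 97, 56, 49, 71, 81, 97, 74, 55, 56, 54, 51, 63, 51, 48, 49, 49, 52, 52, 52, 50, 61, 75, 71, 73, 76, 65, 166]
303 a [88, 88, 89, 90, 90, 89, 86, 84, 85, 85, 86, 87, 86, 89, 91, 89, 90, 90, 90, 90, 91, 89, 88, 133, 116, 89, 73, 76, 71, 52, 58, 48, 48, 47, 47, 50, 51, 51, 48, 71, 106, 76, 77, 111, 112, 111]
0.063 [[284.8, 192.3], [282.7, 208.9]]
0.071 [[284.8, 189.7], [282.8, 206.2]]
L rim [[284.9, 193.7], [282.6, 212.2]]
```

In the side image, the medium pan's far and near rims dropped from rows 191.5/207 to 193/209. The prediction for a level, seated pan is 193/209.7, so the medium pan is home. The fingertips are about level with the TCP when shut, so I'll grasp the small pan lower.

Run:
```python
from pose import *
p=manip.get_position();manip.command_gripper(.05)
a=np.radians(146.9);C=np.array([.4747,.3079]);g=C+.080*np.array([np.cos(a),np.sin(a)]);o=ori(146.9)
manip.servo_line([p[0],p[1],.17],rate=.3)
manip.move_to([*g,.12],o);t=cam("top")
manip.servo_line([*g,.025],o,rate=.12)
manip.command_gripper(.012,40);print(manip.get_width(),manip.get_grip_force(),manip.get_contact_force(),manip.get_position())
manip.command_gripper(.008,80);print(manip.get_width(),manip.get_grip_force(),manip.get_contact_force(),manip.get_time())
pickle.dump(t,open("t2.pkl","wb"))
# handle axes in the top view
im=cv2.cvtColor(t["image"],cv2.COLOR_RGB2HSV)
def ax(c,psi,z):
    m=((im[:,:,0]>6)&(im[:,:,0]<24)&(im[:,:,1]>150)&(im[:,:,2]>110))
    ps=np.radians(psi);q=proj(t,[[c[0]+r*np.cos(ps),c[1]+r*np.sin(ps),z] for r in(.069,.135)])
    y,x=np.where(m);P=np.c_[x,y].astype(float);d=(q[1]-q[0]);L=np.linalg.norm(d);d/=L
    s=(P-q[0])@d;l=(P-q[0])@[-d[1],d[0]];k=(s>0)&(s<L)&(abs(l)<5);P=P[k]
    W=np.array([plane(t,u,z)[:2] for u in P]);mu=W.mean(0);v=np.linalg.svd(W-mu)[2][0]
    e=mu-c;v=v*np.sign(v@e);print(len(P),"axis",np.degrees(np.arctan2(v[1],v[0])).round(2),"ctr",np.degrees(np.arctan2(e[1],e[0])).round(2),"r",np.hypot(*e).round(4))
ax(np.array([.5315,-.0268]),-70.65,.0473);ax(np.array([.5318,-.0266]),-160.65,.0543)
```

```text
0.01481230129172875 38.90680968761444 [-1.04362251  0.83047889  4.05101802] [0.40798034 0.3520076  0.02557433]
0.013489604423102968 77.941153049469 [-3.2059448   2.33944496  6.06797188] 44.9583
124 axis -70.86 ctr -69.99 r 0.1009
116 axis -158.53 ctr -160.44 r 0.0987
```

Run:
```python
from pose import *
p=manip.get_position();o=ori(146.9)
manip.servo_line([*p[:2],.06],rate=.1);print(manip.get_width(),manip.get_contact_force())
manip.servo_line([*p[:2],.14],rate=.2);print(manip.get_width(),manip.get_contact_force(),manip.get_torque())
hd=109.7;a=np.radians(hd);M=np.array([.5318,-.0266]);H=M+.080*np.array([np.cos(a),np.sin(a)])
u=tilt(hd,-2.0);off=R.from_rotvec(u).apply([0,0,-.0157])
T=lambda z:np.array([*H,z])-off
manip.move_to(T(.155),u);manip.servo_line(T(.125),u,rate=.12);manip.hold(.2)
f0=manip.get_contact_force();print(f0,manip.get_position()-T(.125),manip.get_time())
manip.servo_line(T(.081),u,rate=.08);print(manip.get_contact_force()-f0)
for z in np.arange(.077,.0620,-.0015):
    manip.servo_line(T(z),u,rate=.03);f=manip.get_contact_force()-f0;print(round(z,4),(manip.get_position()[2]+off[2]).round(4),f.round(1))
    if f[2]>5:break
print(manip.get_time(),manip.get_width(),manip.get_torque())
```

```text
0.013268603495404607 [ 0.33310402  0.26283754 -2.67734037]
0.013422479181682106 [-0.13569788 -0.13348135 -3.37429334] [0.10057127 0.2195282  0.00782494]
[ 0.67546778 -0.50237816 -2.21757242] [0.0005557  0.00028832 0.00069746] 47.8167
[-2.44575414  3.38809302  1.35474693]
0.077 0.0773 [-1.7  4.4  4. ]
0.0755 0.0758 [-1.9  5.1  4.7]
0.074 0.0742 [-2.   5.4  6.8]
49.3 0.013745982500573975 [0.55496858 0.08155453 0.02762117]
```

Run:
```python
from pose import *
hd=109.7;a=np.radians(hd);D=np.array([np.cos(a),np.sin(a)]);N=np.array([-D[1],D[0]]);M=np.array([.5318,-.0266])
u=tilt(hd,-.5);off=R.from_rotvec(u).apply([0,0,-.0157]);s=.0815;l=0.
T=lambda z:np.array([*(M+s*D+l*N),z])-off
manip.servo_line(T(.093),u,rate=.08);manip.hold(.15);f0=manip.get_contact_force();print(f0)
z=.084
while z>.0625:
    manip.servo_line(T(z),u,rate=.05);f=manip.get_contact_force()-f0
    fd,fn=f[:2]@D,f[:2]@N;print(round(z,4),round(fd,1),round(fn,1),f[2].round(1),round(s,4),round(l,4))
    if abs(f[2])>7 and z>.068:break
    s+=np.clip(.0003*fd,-.0008,.0008)*(abs(fd)>1.5);l+=np.clip(.0003*fn,-.0008,.0008)*(abs(fn)>1.5)
    z-=.0015
print(manip.get_time(),manip.get_width(),manip.get_torque())
pickle.dump((cam("side"),cam("wrist")),open("s1.pkl","wb"))
```

```text
[ 0.61195182 -0.29496069 -3.62197032]
0.084 0.7 0.9 1.0 0.0815 0.0
0.0825 0.3 -0.3 1.4 0.0815 0.0
0.081 -0.5 0.9 0.2 0.0815 0.0
0.0795 1.2 -0.2 0.8 0.0815 0.0
0.078 0.7 1.2 0.7 0.0815 0.0
0.0765 0.6 0.1 0.5 0.0815 0.0
0.075 0.6 -0.0 1.9 0.0815 0.0
0.0735 2.3 -0.0 2.0 0.0815 0.0
0.072 1.0 -0.3 2.7 0.0822 0.0
0.0705 0.7 -0.6 3.6 0.0822 0.0
0.069 0.8 -0.5 3.6 0.0822 0.0
0.0675 0.9 0.1 3.8 0.0822 0.0
0.066 1.2 -0.5 4.6 0.0822 0.0
0.0645 1.6 -1.0 5.2 0.0822 0.0
0.063 2.1 0.3 6.9 0.0827 0.0
53.675 0.01357332849694693 [-0.00424774 -0.133051    0.03892004]
```

Run:
```python
from pose import *
manip.command_gripper(.034,30);p=manip.get_position();u=ori(109.7);C=np.array([.5318,-.0266])
manip.servo_line([*p[:2],.125],rate=.2);manip.command_gripper(0,30)
manip.servo_line([*C,.125],u,rate=.2);f0=manip.get_contact_force()
manip.servo_line([*C,.038],u,rate=.13);print(manip.get_contact_force()-f0,manip.get_time())
z=.036
while z>.0225:
    manip.servo_line([*C,z],u,rate=.03);f=manip.get_contact_force()-f0;q=manip.get_position()[2]
    print(round(z,4),q.round(4),f.round(1))
    if f[2]>26 or (f[2]>19 and q<.0285):break
    z-=.001
print(manip.get_time())
```

```text
[-0.05083309  0.00974723  1.1391468 ] 56.4583
0.036 0.0366 [-1.1  0.4 -0. ]
0.035 0.0351 [ 0.1 -0.3  0.5]
0.034 0.0339 [-0.4 -0.3  0.4]
0.033 0.0329 [-0.1 -0.9 -0.4]
0.032 0.032 [-0.1  0.3  1. ]
0.031 0.031 [-0.1  0.2  0.8]
0.03 0.03 [0.8 0.6 0.4]
0.029 0.0289 [ 0.5 -0.4  0.6]
0.028 0.0279 [1.4 0.3 1.3]
0.027 0.0274 [-1.1 -0.5  5.9]
0.026 0.0273 [-3.9  0.9 18.9]
0.025 0.0272 [-8.2  1.  31.4]
59.4583
```

Run:
```python
from pose import *
u=ori(109.7);C=np.array([.5318,-.0266])
manip.servo_line([*C,.12],u,rate=.25)
a=np.radians(109.7);d=np.array([np.cos(a),np.sin(a)])
manip.servo_line([C[0]-.09,C[1]+.0,.19],u,rate=.3)
s=cam("side");w=cam("wrist");pickle.dump((s,w),open("f.pkl","wb"));print(manip.get_time())
I=s["image"].astype(np.float32);P=proj(s,[.5314,-.0268,.06])[0].astype(int);x,y=P
for col in(x-8,x-4,x,x+4,x+8):
    print(col,[(y-30+i,int(v)) for i,v in enumerate(I[y-30:y+18,col].mean(1))][8:46:1])
for nm,z,r in(("S seat",.070,.039),("S up",.078,.039),("M seat",.063,.0435),("M up",.071,.0435),("L",.056,.048)):
    print(nm,(proj(s,[[.5316,-.0267+k*r,z] for k in(-1,1)])[:,1]+.8).round(1))
for z in(.066,.070,.078):print(z,rf([w],np.array([.5318,-.0266,z]),.0385))
```

```text
60.625
275 [(np.int64(179), 85), (np.int64(180), 81), (np.int64(181), 77), (np.int64(182), 82), (np.int64(183), 120), (np.int64(184), 129), (np.int64(185), 140), (np.int64(186), 141), (np.int64(187), 139), (np.int64(188), 134), (np.int64(189), 127), (np.int64(190), 118), (np.int64(191), 114), (np.int64(192), 98), (np.int64(193), 96), (np.int64(194), 106), (np.int64(195), 125), (np.int64(196), 159), (np.int64(197), 160), (np.int64(198), 157), (np.int64(199), 158), (np.int64(200), 158), (np.int64(201), 157), (np.int64(202), 158), (np.int64(203), 165), (np.int64(204), 166), (np.int64(205), 98), (np.int64(206), 114), (np.int64(207), 119), (np.int64(208), 77), (np.int64(209), 109), (np.int64(210), 119), (np.int64(211), 115), (np.int64(212), 95), (np.int64(213), 115), (np.int64(214), 118), (np.int64(215), 117), (np.int64(216), 117)]
279 [(np.int64(179), 91), (np.int64(180), 90), (np.int64(181), 90), (np.int64(182), 91), (np.int64(183), 90), (np.int64(184), 89), (np.int64(185), 89), (np.int64(186), 87), (np.int64(187), 88), (np.int64(188), 86), (np.int64(189), 80), (np.int64(190), 116), (np
[... 2729 characters left out ...]
), (np.int64(203), 120), (np.int64(204), 120), (np.int64(205), 127), (np.int64(206), 80), (np.int64(207), 97), (np.int64(208), 78), (np.int64(209), 135), (np.int64(210), 205), (np.int64(211), 227), (np.int64(212), 207), (np.int64(213), 133), (np.int64(214), 104), (np.int64(215), 94), (np.int64(216), 77)]
S seat [191.6 206.4]
S up [189.  203.7]
M seat [193.1 209.7]
M up [190.5 207. ]
L [194.6 213. ]
0.066 (array([ 0.5293336 , -0.02464584,  0.066     ,  0.04141559]), np.float64(0.6100063190519607))
0.07 (array([ 0.53107024, -0.02505862,  0.07      ,  0.03794101]), np.float64(0.7402759867347861))
0.078 (array([ 0.52763576, -0.0231841 ,  0.078     ,  0.03678507]), np.float64(0.7511967244478407))
```

The side-view rim rows fit three seated, level pans. The small pan is at 192/206 (predicted 191.6/206.4), the medium's near rim is at 210 (predicted 209.7), and the large pan is unmoved at 213 (predicted 213). The robot is clear, so I'm handing in.

```bash
python3 -c "
from rig import manip
print(manip.sign_off())"
```

```text
the job is handed in; nothing more can be done
None
```

The job is handed in at about 61 s: the small pan is inside the medium one and the medium inside the large on its mat, with all three rims within about 1 mm of the seated, level heights in the side view. I judged the necks to be in the lips from the handle heights and level rims, not a close-up, and didn't re-check the stapler and magnifier.

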